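# Seat the opened drive's carrier in its locating notch and lock it

## Task

On the clean-bench fixture, use a fingertip to push the carrier board that holds the opened hard drive along its rails until you feel it drop flat into the locating notch in the middle. Then, with the fingertip, swing the steel keeper arm fully across over the seated board's edge, as far as it goes. Only push, never lift or carry a board; leave the empty carrier and everything else where they are.

Things in the scene. Friction and masses are not known exactly. Their poses are not given: they have to be found in the camera images.
- fixture: Fixed grey base plate 14 mm thick, x -89 to +151, y -225 to +225 mm, with two aluminium guide rails along y. Origin on the table, midway between the rails, below the notch's centre; x away from the robot, z up. Black plastic running deck between the rails at |y| 44.5 to 225 mm, top 22 mm above the table. Rails: inner faces at x -71.5 and +71.5 mm, 12 mm wide, tops at 26 mm; track ends open.
- notch (a point): Centre of the notch's floor, 14 mm above the table; axes as the fixture's. The notch is the gap between the two decks: 89 mm long (y -44.5 to +44.5 mm), 8 mm below the deck, as wide as the track.
- carrier: Loose aluminium board, 140 (its x, across the rails) x 84 (its y) x 8 mm, 0.3 to 0.5 kg, with an opened black hard drive (x -64 to +36, y -35 to +35 mm, top 17.5 mm above the underside). Origin: centre of the underside, 22 mm above the table on the deck, 14 mm when seated. Starts either side of the notch, its centre 130 to 170 mm from the notch's. Moving in, its leading edge dips, then its rear drops; the notch's far wall stops it.
- lip_pos (a point): Top middle of the outer face of the upright push lip at the carrier's +y end. Lip: 4 mm thick, 60 mm wide (x -30 to +30 mm), from 8 to 26 mm above the board's underside, outer face flush with the board's end, 42 mm from its origin. Pushing on the lip with 1 to 4 N slides the board.
- lip_neg (a point): The same point of the like lip at the carrier's -y end.
- empty_carrier: Loose board of the same size, lips, origin and axes but with no drive on it, on the other side of the notch; must stay there.
- keeper (a joint): Angle (rad) of the flat steel keeper arm about its upright pivot. At 0 it points along fixture +y, outside the far rail; positive is anticlockwise from above; at its stop, 1.571, it points to fixture -x over the seated board's edge. Starts at -0.5 to 0.2 (lowest -0.7); stays where left; about 1 N at the pin moves it.
- pivot (a point): On the keeper's pivot axis (fixture x +96, y 0 mm) at the arm's underside, 26.5 mm above the table. The arm is 54 mm long from here, 14 mm wide, 6 mm thick: it clears a seated board (top 22 mm) but hits one still on the deck (top 30 mm).
- keeper_pin (a point): Top centre of the upright round pin on the keeper arm, 10 mm diameter, 46 mm from the pivot; it rises from 32.5 to 62.5 mm above the table and is what to push.
- hub: Steel spindle hub, 36 mm diameter, 32 mm tall, loose, standing on the far strip of the base plate beside the keeper (at fixture y about -120 mm). Origin: centre of the underside.
- jar: White jar with blue lid, 68 mm diameter, 80 mm tall, loose on the table beyond the fixture. Origin: centre of the underside.
- blower: Blue dust blower standing nozzle up, 60 mm diameter, 85 mm tall, loose on the table beyond the fixture. Origin: centre of the underside.
- driver_a: Precision screwdriver with red handle, 150 mm long, lying on the table beyond the fixture. Origin: centre of its underside.
- driver_b: Screwdriver with black handle, 160 mm long, lying on the table off the +y end of the fixture. Origin: centre of its underside.
- cover: Steel drive cover plate 100 x 70 x 4 mm, loose on the table off the -y end of the fixture. Origin: centre of the underside.
- dish: Steel screw dish, 60 mm diameter, 22 mm tall, loose on the table off the +y end of the fixture. Origin: centre of the underside.
Not all that is in view belongs to the job. Leave any purple, red or turquoise look-alike of the carrier alone.

How it is judged:
By the outcome, as a careful person would: the job done as asked, in the order asked, and still so for the second after the job is handed in, with the robot touching nothing.
It also fails if it takes over 48 s, if anything falls off the work surface, if the arm or the gripper's body presses on something with over 40 N, if the wrist force passes 120 N, or if a joint passes its speed limit or range.

## Robot

A 6-joint arm with a two-finger parallel gripper is mounted at the origin on the work surface. World frame = base frame: x ahead of the robot, y to its left, z up, the work surface at z = 0. Lengths are in m, angles in rad, forces in N, time in s.
With the tool pointing down it reaches from about 0.225 to 0.725 m from the base axis. Payload 3.1 kg.
Tool frame: the origin (TCP) lies on the centre line of the jaws, within the pads' length; the fingertips stand ctrl.finger_overhang ahead of it and the grasp point (between the pads) lies 11 mm behind it (ctrl.finger_overhang is the distance from the TCP to the fingertips, in m); z points along the fingers, y is the direction in which the jaws open and shut (so a half turn about z gives the same grasp; the last joint's range is limited). The gripper opens to 85 mm and grips with 20 to 120 N. Pads are 22 mm wide; open, the fingers measure 114 mm over their backs; the gripper's body (76 mm by 85 mm) begins 54 mm behind the grasp point. The pads swing forward as they close: fully open they stand 13 mm farther back than shut.
Start: joints at [1.012, 0.048, 0.099, 1.622, 0, 1.443], TCP at [0.219, 0.477, 0.239] pointing down, gripper open.
Joint ranges: [-2.91, 2.91], [-0.99, 1.94], [-1.21, 1.42], [-2.12, 2.29], [-1.49, 1.47], [-3.14, 3.14]. Speed limits (rad/s): [2.79, 2.79, 3.14, 3.14, 3.14, 3.14].

## Interface

Orientations are given as a 3x3 rotation matrix whose columns are the frame's x, y, z axes.
In Python, from station import ctrl gives the robot as it stands.
- The arm moves only by the tool drive_tool, never from a script. Its argument "targets" is a list of rows, each a list of 7 numbers: the turn, a rotation vector about the tool's x, y, z as a fraction of full scale, then the shift along the tool's x, y, z as a fraction of full scale, then the gripper's target within -1 to 1 (shut at 1, half-way at 0, fully open at -1). A call has 1 to 5 rows; each row shifts and turns the pose as measured when the row begins, along the tool's axes as they then stand; what a row does not reach is not made up. Full scale, the value 1, is 40 mm for a shift and 0.1 rad for a turn. A row lasts 1/10 s, in which the tool goes at most 50 mm and 8.59 degrees, less where a joint would pass 70% of its speed; a pose out of reach is approached as far as the arm can. A call with a number of a shift or a turn outside -1 to 1 is refused whole. A call with a gripper value outside its range is refused whole. The fingers move at their own pace and stop on an object; the grip force is fixed at half the most. Time passes only in rows, so rows that do not move let the fingers close. It gives the time, the measured TCP pose, the force and the opening at its end, in the units of the state.
- ctrl.get_state(): the state, without advancing time (a new reading comes with each control period).
- ctrl.snapshot(name): name is "scene" or "top" or "wrist"; returns a dict with "frame" (400x640x3 uint8, red, green, blue), "K" (3x3 intrinsics, pixels), "dist" ([k1, k2, p1, p2, k3] as OpenCV has them; the pictures are not rectified), "R" (3x3) and "t" (3): a world point X has camera coordinates R X + t; the wrist camera has in their place "hand_eye" (4x4, takes a point from camera to tool coordinates, whose origin is the TCP and whose axes are the flange's). Camera axes: x right, y down, z forward; pixel columns grow to the right and rows downward; lengths in m; the calibration is good to about 2 mm. A picture is of the moment at which its call begins: read the wrist's pose just before it. There is no depth.
- ctrl.finish_job(): hands the job in, once; it reports no verdict.
The state is a dict: "time_s": time; "joint_pos": joint angles; "qd": joint speeds; "joint_torque": joint torques, N m; "ee_pos": TCP position; "tcp_rot": TCP orientation; "wrist_force": force on the tool from outside, world axes, zero at the start; "wrist_torque": the same for the moment, N m; "grip_width": finger opening in m.
Only numpy, scipy, OpenCV 4.12 (cv2) and the standard library are available. Lean on these libraries where they do the work, as an engineer would, in place of code of your own. Each camera call takes 0.05 s, during which the arm holds its last target.

## Working session

There is one attempt and no reset: what is moved stays moved. The work goes in short steps, Python scripts to look and compute and a tool call to move; the robot and the scene stay as the last step left them, time stands still between calls to the robot, and variables do not carry over. Pictures are saved under pics/ and viewed, and the job is handed in when it is done.

Besides the shell and the picture viewer there is one more tool, called after ">>>" in YAML: its name, and indented under it one key for each argument. drive_tool: Moves the arm, as the interface text tells. Its arguments: {"type":"object","properties":{"targets":{"type":"array","items":{"type":"array","items":{"type":"number","minimum":-1,"maximum":1}}}},"required":["targets"]}

```bash
ls; mkdir -p pics; python3 - <<'E'
from station import ctrl
import cv2
s=ctrl.get_state()
for k in s: print(k,s[k])
print(ctrl.finger_overhang)
for n in("scene","top"):
    d=ctrl.snapshot(n); cv2.imwrite(f"pics/{n}0.png",d["frame"][:,:,::-1]); print(n,d["K"],d["dist"],d["R"],d["t"])
E
```

```text
pics
time_s 0.0
joint_pos [ 1.01219262e+00  4.87607049e-02  9.75779376e-02  1.62201833e+00
 -4.77826807e-06  1.44300406e+00]
qd [-6.02968913e-04  1.98547222e-04  2.51574513e-03  5.51818322e-05
  1.87502297e-04 -2.74551538e-05]
joint_torque [-1.51096978e-03 -3.38782990e+01  3.20013785e+01  2.02894374e-02
 -2.57979727e-04  1.12440046e-05]
ee_pos [0.21892962 0.47650698 0.23810201]
tcp_rot [[-9.08626995e-01  4.17606717e-01 -1.27048399e-03]
 [ 4.17608541e-01  9.08624751e-01 -2.04177007e-03]
 [ 3.01736306e-04 -2.38577237e-03 -9.99997109e-01]]
wrist_force [ 0.07580405 -0.18502938 -0.07759442]
wrist_torque [-8.23852291e-05 -1.14152889e-02 -3.07691068e-02]
grip_width 0.08550846008821583
0.008
scene [[365.30703416   0.         320.19738558]
 [  0.         365.30703416 201.48584227]
 [  0.           0.           1.        ]] [-0.0278789  0.         0.         0.         0.       ] [[ 0.5603142   0.82817093 -0.01345044]
 [ 0.5234199  -0.3666215  -0.76916857]
 [-0.64193427  0.42393584 -0.63890438]] [-0.28195814 -0.23075282  1.50497476]
top [[432.81809905   0.         321.46100459]
 [  0.         432.81809905 197.08729698]
 [  0.           0.           1.        ]] [0.03628446 0.         0.         0.         0.        ] [[ 0.01393682 -0.99987379 -0.00762667]
 [-0.99353526 -0.01298823 -0.11277849]
 [ 0.1126652   0.00914914 -0.99359088]] [-0.01885727  0.53794576  1.17612706]
```

View pics/scene0.png

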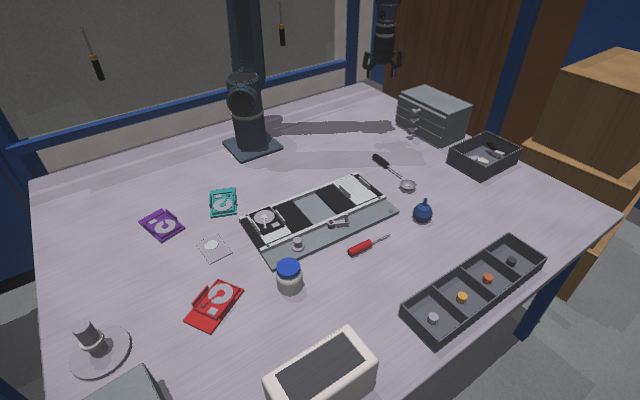

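View pics/top0.png

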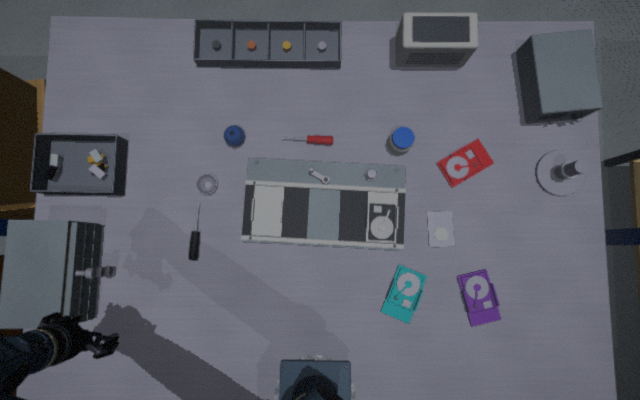

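The drive carrier is at about (382,222) in the top view, on the fixture's -y side. The empty one is at about (268,208) on the +y side. The teal, purple and red look-alikes are off the fixture. I'll enlarge the fixture to confirm this and measure.

```bash
python3 - <<'E'
import cv2
a=cv2.imread("pics/top0.png")[145:260,230:420]
cv2.imwrite("pics/top0c.png",cv2.resize(a,None,fx=4.2,fy=4.2,interpolation=cv2.INTER_CUBIC))
a=cv2.imread("pics/scene0.png")[165:275,230:410]
cv2.imwrite("pics/scene0c.png",cv2.resize(a,None,fx=4.4,fy=4.4,interpolation=cv2.INTER_CUBIC))
E
```

```text
(no output)
```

View pics/top0c.png

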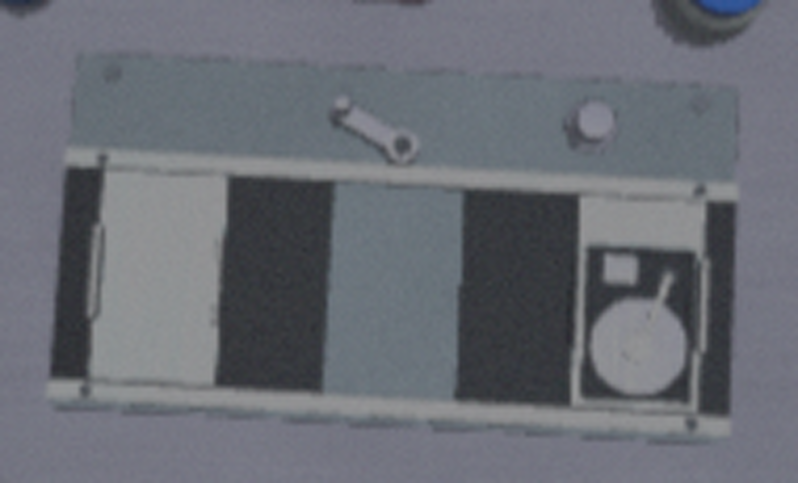

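View pics/scene0c.png

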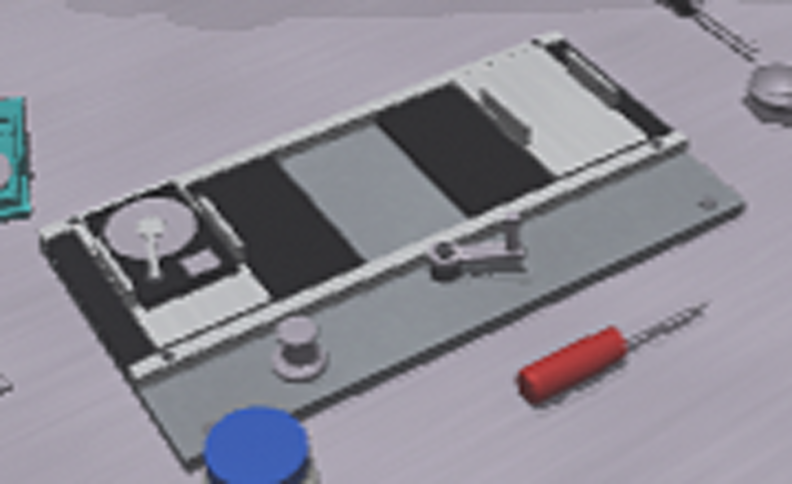

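The crop confirms it. The black drive with its platter is on the right-hand (-y) carrier, crop (640,320). The left board has no drive. The keeper points to upper left: pivot at crop (403,145), pin at crop (342,103). Next, positions.

```bash
cat > h.py <<'E'
import numpy as np, cv2
from station import ctrl
def cast(d,uv,z):
    uv=np.asarray(uv,float).reshape(-1,1,2)
    n=cv2.undistortPoints(uv,d["K"],np.array(d["dist"]))[:,0]
    R=np.array(d["R"]);t=np.array(d["t"]);c=-R.T@t
    r=np.c_[n,np.ones(len(n))]@R
    z=np.broadcast_to(z,(len(n),))
    return c+r*((z-c[2])/r[:,2])[:,None]
def fit(P,Q):
    P=np.asarray(P);Q=np.asarray(Q)[:,:2];a=P.mean(0);b=Q.mean(0)
    H=(P-a).T@(Q-b); th=np.arctan2(H[0,1]-H[1,0],H[0,0]+H[1,1])
    R=np.array([[np.cos(th),-np.sin(th)],[np.sin(th),np.cos(th)]])
    return th,b-R@a,R
E
cat > m.py <<'E'
from h import *
d=ctrl.snapshot("top")
g=lambda p,f,o:(np.array(p,float)+.5)/f-.5+np.array(o)
pts=[((78,53),14,151,225),((738,87),14,151,-225),((66,148),26,83.5,225),((738,183),26,83.5,-225),((47,402),26,-83.5,225),((731,433),26,-83.5,-225),
((322,390),22,-71.5,44.5),((456,398),22,-71.5,-44.5),((463,192),22,71.5,-44.5),((332,186),22,71.5,44.5)]
Q=cast(d,g([p[0] for p in pts],4.2,(230,145)),np.array([p[1] for p in pts])/1e3)
P=np.array([p[2:] for p in pts])/1e3
th,t,R=fit(P,Q); print("th",th,"t",t); print(((P@R.T+t-Q[:,:2])*1e3).round(1))
L=lambda q:((q[:,:2]-t)@R*1e3).round(1)
c=lambda p,z:L(cast(d,g(p,4.2,(230,145)),np.array(z)/1e3))
print("carrier top corners",c([(580,193),(706,200),(695,410),(572,404)],30))
print("empty",c([(104,170),(228,176),(214,386),(91,380)],30))
print("pivot,pin,hub top",c([(403,145),(342,103),(596,120)],[32.5,62.5,46]))
print("jar lid top", L(cast(d,[(403,138),(308,140),(234,135)],[.08,.01,.06])))
ds=ctrl.snapshot("scene")
s=lambda p,z:L(cast(ds,g(p,4.4,(230,165)),np.array(z)/1e3))
print("scene pin top,pivot,hubtop",s([(513,222),(445,250),(299,330)],[62.5,32.5,46]))
print("scene plate corners",s([(745,207),(190,468)],14),"rails",s([(687,137),(131,373)],26))
E
python3 m.py
```

```text
th -0.03738224064084442 t [ 0.49199327 -0.01789468]
[[-0.5  2. ]
 [ 0.6  0. ]
 [-0.7  0.7]
 [ 0.3 -0.1]
 [ 1.6  0.2]
 [-1.2  0.1]
 [-3.5  0.2]
 [-2.8 -0.1]
 [ 2.9 -2.1]
 [ 3.3 -0.9]]
carrier top corners [[  70.7 -119.9]
 [  70.2 -203.4]
 [ -68.6 -200.5]
 [ -68.9 -120.1]]
empty [[ 70.2 197.2]
 [ 70.3 114.5]
 [-69.2 115.1]
 [-69.3 196.1]]
pivot,pin,hub top [[  96.6   -0.9]
 [ 117.6   40. ]
 [ 117.5 -127. ]]
jar lid top [[ 212.  -204.7]
 [ 211.3   55.5]
 [ 202.7  257.7]]
scene pin top,pivot,hubtop [[ 126.    37.4]
 [  97.4    2. ]
 [ 121.9 -125. ]]
scene plate corners [[ 159.7  219.4]
 [ 160.  -224.4]] rails [[  85.8  225.5]
 [  79.7 -225.3]]
```

Fixture origin is at world (0.492, -0.018), yaw -0.037. The drive carrier's centre is at fixture y ≈ -161 and the keeper is at about -0.5 rad. I'll shut the gripper and line tool y up with fixture y, so tool x = -fixture x and z points down.

>>> drive_tool:
  targets:
    - [0,0,-1,0,0,0,1]
    - [0,0,-1,0,0,0,1]
    - [0,0,-1,0,0,0,1]
    - [0,0,-0.9,0,0,0,1]
    - [0,0,0,0,0,0,1]

```text
time_s: 0.7
ee_pos: [0.2185, 0.4759, 0.2366]
tcp_rot: [[-1.0, 0.026, -0.003], [0.026, 1.0, -0.004], [0.003, -0.005, -1.0]]
wrist_force: [-0.7, 0.1, -0.2]
grip_width: 0.0124
```

```bash
cat > st.py <<'E'
from h import *
import sys
th=-.0374;t=np.array([.492,-.0179]);R=np.array([[np.cos(th),-np.sin(th)],[np.sin(th),np.cos(th)]])
s=ctrl.get_state();p=np.array(s["ee_pos"]);M=np.array(s["tcp_rot"])
f=(p[:2]-t)@R*1e3
print("t",s["time_s"],"fix",f.round(1),"tipz",round(p[2]*1e3-8,1),"yaw y vs fix",round(np.arctan2(M[1,1],M[0,1])-np.pi/2-th,4),"F fix",(np.array(s["wrist_force"])[:2]@R).round(2),round(s["wrist_force"][2],2),"w",s["grip_width"])
if len(sys.argv)>1:
    g=np.array([float(v) for v in sys.argv[1:4]]); w=np.r_[R@(g[:2]/1e3)+t,(g[2]+8)/1e3]
    print("tool shift /40mm",(M.T@(w-p)/.04).round(2), "tilt",M[:,2].round(3))
E
python3 st.py 0 -240 130
```

```text
t 0.7 fix [-291.7  483.2] tipz 228.6 yaw y vs fix 0.0115 F fix [-0.74  0.06] -0.21 w 0.012365064502653603
tool shift /40mm [ -7.09 -18.15   2.53] tilt [-0.003 -0.004 -1.   ]
```

>>> drive_tool:
  targets:
    - [0,0,0.1,-0.36,-0.92,0,1]
    - [0,0,0,-0.36,-0.92,0,1]
    - [0,0,0,-0.36,-0.92,0,1]
    - [0,0,0,-0.36,-0.92,0,1]
    - [0,0,0,-0.36,-0.92,0,1]

```text
time_s: 1.2
ee_pos: [0.284, 0.2872, 0.2345]
tcp_rot: [[-0.999, 0.037, -0.004], [0.038, 0.999, -0.006], [0.004, -0.006, -1.0]]
wrist_force: [-0.3, 0.1, 1.2]
grip_width: 0.0002
```

>>> drive_tool:
  targets:
    - [0,0,0,-0.36,-0.92,0,1]
    - [0,0,0,-0.36,-0.92,0,1]
    - [0,0,0,-0.36,-0.92,0,1]
    - [0,0,0,-0.36,-0.92,0,1]
    - [0,0,0,-0.36,-0.92,0,1]

```text
time_s: 1.7
ee_pos: [0.3492, 0.093, 0.2354]
tcp_rot: [[-0.999, 0.046, -0.001], [0.046, 0.999, -0.005], [0.001, -0.005, -1.0]]
wrist_force: [1.7, 0.4, -0.7]
grip_width: 0.0002
```

>>> drive_tool:
  targets:
    - [0,0,0,-0.36,-0.92,0,1]
    - [0,0,0,-0.36,-0.92,0,1]
    - [0,0,0,-0.36,-0.92,0,1]
    - [0,0,0,-0.36,-0.92,0,1]
    - [0,0,0,-0.36,-0.92,0,1]

```text
time_s: 2.2
ee_pos: [0.4127, -0.103, 0.2368]
tcp_rot: [[-0.998, 0.059, 0.003], [0.059, 0.998, -0.005], [-0.003, -0.005, -1.0]]
wrist_force: [0.1, 0.1, 0.1]
grip_width: -0.0
```

```bash
python3 st.py 0 -240 130
```

```text
t 2.2 fix [-76.1 -88. ] tipz 228.8 yaw y vs fix -0.0219 F fix [0.13 0.06] 0.12 w -2.2085325178614348e-05
tool shift /40mm [-1.98 -3.75  2.49] tilt [ 0.003 -0.005 -1.   ]
```

>>> drive_tool:
  targets:
    - [0,0,-0.2,-0.5,-0.95,0,1]
    - [0,0,0,-0.5,-0.95,0,1]
    - [0,0,0,-0.5,-0.95,0.2,1]
    - [0,0,0,-0.5,-0.9,0.8,1]
    - [0,0,0,0,0,0.8,1]

```text
time_s: 2.7
ee_pos: [0.4899, -0.2687, 0.1707]
tcp_rot: [[-0.998, 0.057, 0.015], [0.057, 0.998, -0.013], [-0.015, -0.012, -1.0]]
wrist_force: [-0.3, 1.0, -1.3]
grip_width: 0.0
```

```bash
python3 st.py 0 -240 32
```

```text
t 2.7 fix [   7.3 -250.7] tipz 162.7 yaw y vs fix -0.0194 F fix [-0.35  0.96] -1.27 w 4.332778350957434e-05
tool shift /40mm [0.24 0.3  3.26] tilt [ 0.015 -0.013 -1.   ]
```

>>> drive_tool:
  targets:
    - [-0.13,0.15,-0.2,0.12,0.15,0.6,1]
    - [0,0,0,0.1,0.1,0.7,1]
    - [0,0,0,0,0,0.6,1]
    - [0,0,0,0,0,0.5,1]
    - [0,0,0,0,0,0,1]

```text
time_s: 3.2
ee_pos: [0.4776, -0.258, 0.0629]
tcp_rot: [[-0.999, 0.051, -0.011], [0.051, 0.999, 0.009], [0.011, 0.008, -1.0]]
wrist_force: [-0.6, 0.5, -0.7]
grip_width: -0.0001
```

```bash
python3 st.py 0 -235 32; python3 - <<'E'
from h import *
d=ctrl.snapshot("scene"); cv2.imwrite("pics/s1.png",cv2.resize(d["frame"][130:280,200:420,::-1],None,fx=3.6,fy=3.6,interpolation=cv2.INTER_CUBIC))
E
```

```text
t 3.2 fix [  -5.4 -240.5] tipz 54.9 yaw y vs fix -0.0136 F fix [-0.59  0.46] -0.72 w -5.568518291948598e-05
tool shift /40mm [-0.14  0.13  0.57] tilt [-0.011  0.009 -1.   ]
```

View pics/s1.png

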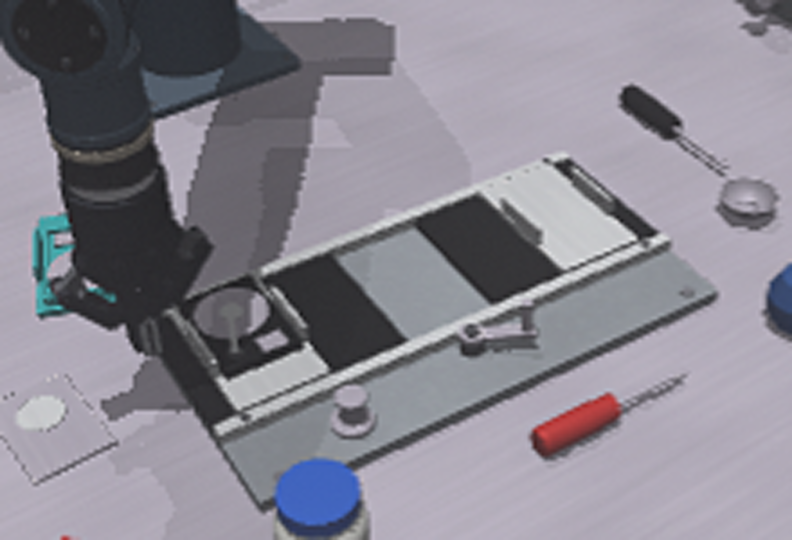

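The fingertip (about (148,335) in the picture) stands above the -y track end, just outside the drive carrier's -y lip at (190,335). I'll lower it and approach.

>>> drive_tool:
  targets:
    - [0.1,-0.1,-0.13,-0.14,0,0.4,1]
    - [0,0,0,0,0,0.15,1]
    - [0,0,0,0,0.2,0,1]
    - [0,0,0,0,0.2,0,1]
    - [0,0,0,0,0,0,1]

```text
time_s: 3.75
ee_pos: [0.4885, -0.2443, 0.0493]
tcp_rot: [[-0.999, 0.041, 0.009], [0.041, 0.999, -0.009], [-0.01, -0.008, -1.0]]
wrist_force: [-0.1, 0.1, -0.5]
grip_width: -0.0003
```

```bash
python3 st.py 0 -215 32
```

```text
t 3.75 fix [   5.  -226.3] tipz 41.3 yaw y vs fix -0.0038 F fix [-0.14  0.1 ] -0.51 w -0.00034385247695634385
tool shift /40mm [0.13 0.28 0.23] tilt [ 0.009 -0.009 -1.   ]
```

>>> drive_tool:
  targets:
    - [-0.05,0.05,0,0.1,0,0.25,1]
    - [0,0,0,0,0.1,0,1]
    - [0,0,0,0,0.2,0,1]
    - [0,0,0,0,0.2,0,1]
    - [0,0,0,0,0.2,0,1]

```text
time_s: 4.25
ee_pos: [0.487, -0.2176, 0.0409]
tcp_rot: [[-0.999, 0.043, 0.008], [0.043, 0.999, -0.01], [-0.008, -0.01, -1.0]]
wrist_force: [0.3, -1.9, -0.7]
grip_width: -0.0003
```

```bash
python3 st.py 0 -215 32
```

```text
t 4.25 fix [   2.5 -199.7] tipz 32.9 yaw y vs fix -0.006 F fix [ 0.36 -1.87] -0.74 w -0.0003109985256544997
tool shift /40mm [ 0.06 -0.38  0.03] tilt [ 0.008 -0.01  -1.   ]
```

Contact: -1.9 N along y. Pushing on.

>>> drive_tool:
  targets:
    - [0,0,0,0,0.25,0,1]
    - [0,0,0,0,0.3,0,1]
    - [0,0,0,0,0.3,0,1]
    - [0,0,0,0,0.3,0,1]
    - [0,0,0,0,0.3,0,1]

```text
time_s: 4.75
ee_pos: [0.4899, -0.1559, 0.0409]
tcp_rot: [[-0.999, 0.044, 0.008], [0.044, 0.999, -0.013], [-0.009, -0.013, -1.0]]
wrist_force: [0.3, -2.4, 0.3]
grip_width: -0.0002
```

```bash
python3 st.py 0 -215 32; python3 - <<'E'
from h import *
d=ctrl.snapshot("scene"); cv2.imwrite("pics/s2.png",cv2.resize(d["frame"][130:280,200:420,::-1],None,fx=3.6,fy=3.6,interpolation=cv2.INTER_CUBIC))
E
```

```text
t 4.75 fix [   3. -138.] tipz 32.9 yaw y vs fix -0.0066 F fix [ 0.39 -2.38] 0.25 w -0.0001561314956502928
tool shift /40mm [ 0.06 -1.93  0.05] tilt [ 0.008 -0.013 -1.   ]
```

View pics/s2.png

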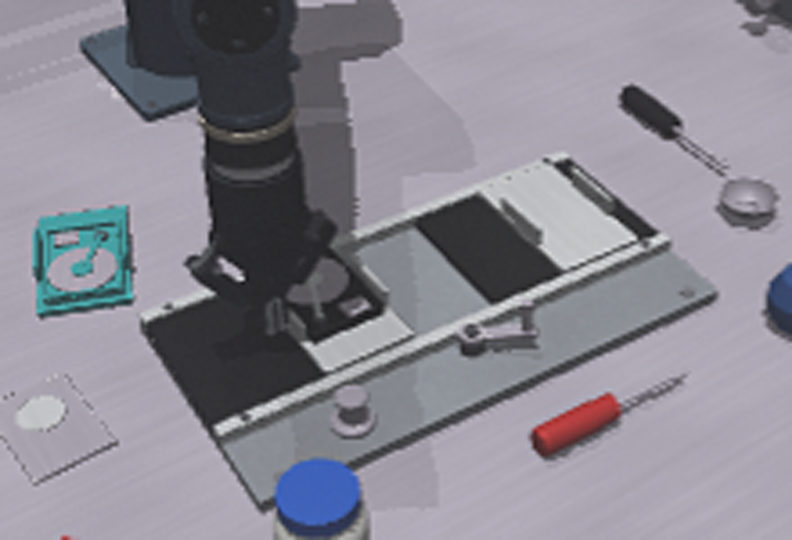

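The board slides square, with its leading edge at the notch (~(395,330)). I'll continue more gently as it dips.

>>> drive_tool:
  targets:
    - [0,0,0,0,0.25,0,1]
    - [0,0,0,0,0.25,0,1]
    - [0,0,0,0,0.25,0,1]
    - [0,0,0,0,0.25,0,1]
    - [0,0,0,0,0.25,0,1]

```text
time_s: 5.3
ee_pos: [0.4929, -0.1012, 0.0417]
tcp_rot: [[-0.999, 0.043, 0.01], [0.043, 0.999, -0.014], [-0.011, -0.014, -1.0]]
wrist_force: [-0.5, -1.9, 0.2]
grip_width: 0.0001
```

```bash
python3 st.py 0 -55 32
```

```text
t 5.3 fix [  4.1 -83.2] tipz 33.7 yaw y vs fix -0.0057 F fix [-0.39 -1.88] 0.2 w 0.00010365964417452944
tool shift /40mm [0.11 0.7  0.03] tilt [ 0.01  -0.014 -1.   ]
```

>>> drive_tool:
  targets:
    - [0,0,0,0,0.15,0.02,1]
    - [0,0,0,0,0.15,0.02,1]
    - [0,0,0,0,0.15,0,1]

```text
time_s: 5.6
ee_pos: [0.4927, -0.0799, 0.0387]
tcp_rot: [[-0.999, 0.042, 0.008], [0.042, 0.999, -0.012], [-0.008, -0.011, -1.0]]
wrist_force: [-0.3, -2.2, -1.3]
grip_width: -0.0003
```

```bash
python3 st.py 0 -55 32; python3 - <<'E'
from h import *
d=ctrl.snapshot("scene"); cv2.imwrite("pics/s3.png",cv2.resize(d["frame"][130:280,230:420,::-1],None,fx=4,fy=4,interpolation=cv2.INTER_CUBIC))
E
```

```text
t 5.6 fix [  3.1 -61.9] tipz 30.7 yaw y vs fix -0.0044 F fix [-0.23 -2.2 ] -1.27 w -0.00028724647789391775
tool shift /40mm [ 0.08  0.17 -0.03] tilt [ 0.008 -0.012 -1.   ]
```

View pics/s3.png

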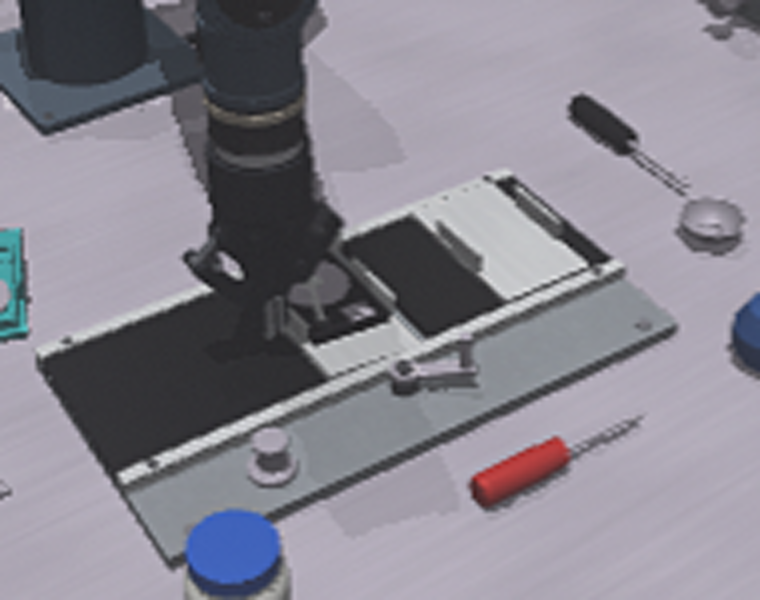

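The board is nearly in and tilted, with its rear still on the deck edge. I'll take small steps and watch the force.

>>> drive_tool:
  targets:
    - [0,0,0,0,0.12,0,1]
    - [0,0,0,0,0.1,0,1]

```text
time_s: 5.85
ee_pos: [0.492, -0.0694, 0.0375]
tcp_rot: [[-0.999, 0.041, 0.005], [0.041, 0.999, -0.01], [-0.006, -0.01, -1.0]]
wrist_force: [-4.5, -6.0, 0.2]
grip_width: -0.0003
```

>>> drive_tool:
  targets:
    - [0,0,0,0,0.1,0,1]
    - [0,0,0,0,0.05,0,1]

```text
time_s: 6.05
ee_pos: [0.4914, -0.0693, 0.0376]
tcp_rot: [[-0.999, 0.045, 0.002], [0.044, 0.999, -0.026], [-0.003, -0.026, -1.0]]
wrist_force: [0.6, -6.7, 0.2]
grip_width: 0.0
```

```bash
python3 st.py 0 -55 32; python3 - <<'E'
from h import *
d=ctrl.snapshot("scene"); cv2.imwrite("pics/s4.png",cv2.resize(d["frame"][130:280,230:420,::-1],None,fx=4,fy=4,interpolation=cv2.INTER_CUBIC))
E
```

```text
t 6.05 fix [  1.3 -51.4] tipz 29.6 yaw y vs fix -0.0072 F fix [ 0.86 -6.65] 0.16 w 4.474077400916433e-05
tool shift /40mm [ 0.03 -0.09 -0.06] tilt [ 0.002 -0.026 -1.   ]
```

View pics/s4.png

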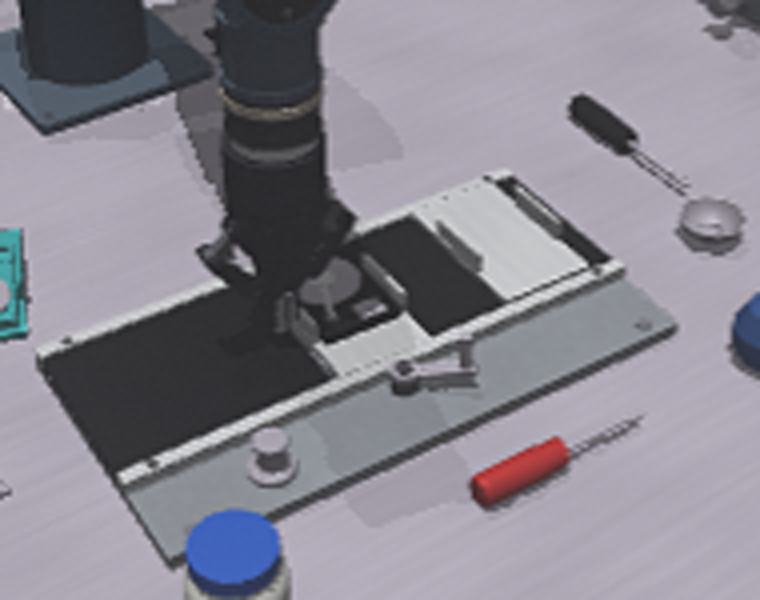

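Firm stop at the far wall (6.7 N, no travel between calls), and the rear looks dropped. I'll back off, rise and check.

>>> drive_tool:
  targets:
    - [-0.1,0,0,0,-0.4,0,1]
    - [0,0,0,0,-0.3,0,1]
    - [0,0,0,0,0,-0.8,1]
    - [0,0,0,0,0,-0.9,1]
    - [0,0,0,0,0,-0.5,1]

```text
time_s: 6.6
ee_pos: [0.4855, -0.0931, 0.1228]
tcp_rot: [[-0.999, 0.045, -0.009], [0.045, 0.999, -0.003], [0.008, -0.004, -1.0]]
wrist_force: [1.0, -0.3, 0.3]
grip_width: -0.0002
```

>>> drive_tool:
  targets:
    - [0,0,0,0,-0.8,-0.6,1]
    - [0,0,0,0,-0.9,0,1]
    - [0,0,0,0,-0.9,0,1]
    - [0,0,0,0,-0.6,0,1]
    - [0,0,0,0,0,0,1]

```text
time_s: 7.1
ee_pos: [0.4836, -0.2227, 0.1531]
tcp_rot: [[-0.999, 0.041, 0.003], [0.041, 0.999, 0.002], [-0.003, 0.002, -1.0]]
wrist_force: [0.2, 1.0, -0.0]
grip_width: 0.0002
```

```bash
python3 st.py 140 15 100; python3 - <<'E'
from h import *
d=ctrl.snapshot("scene"); cv2.imwrite("pics/s5.png",cv2.resize(d["frame"][160:260,260:390,::-1],None,fx=6,fy=6,interpolation=cv2.INTER_CUBIC))
d=ctrl.snapshot("top"); cv2.imwrite("pics/t5.png",cv2.resize(d["frame"][145:260,230:420,::-1],None,fx=4.2,fy=4.2,interpolation=cv2.INTER_CUBIC))
E
```

```text
t 7.1 fix [  -0.8 -205. ] tipz 145.1 yaw y vs fix -0.004 F fix [0.14 1.  ] -0.05 w 0.00017555958004458004
tool shift /40mm [-3.49  5.51  1.15] tilt [ 0.003  0.002 -1.   ]
```

View pics/s5.png

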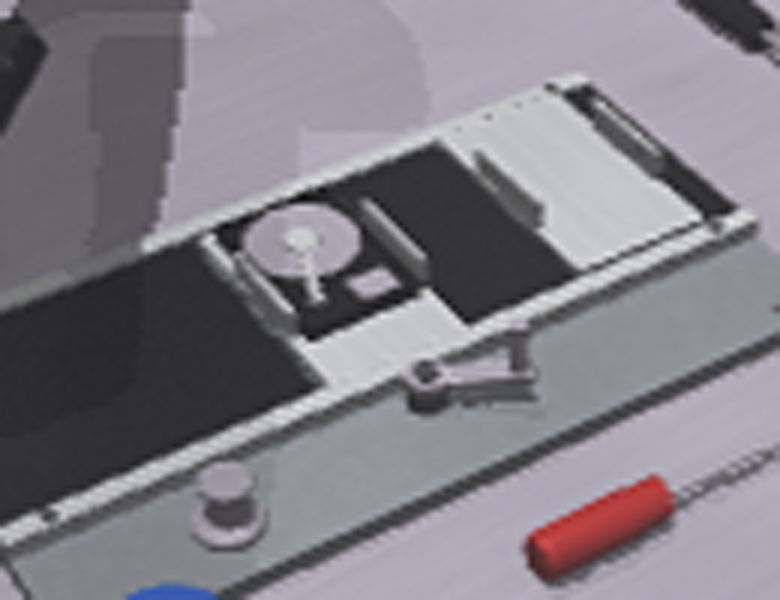

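View pics/t5.png

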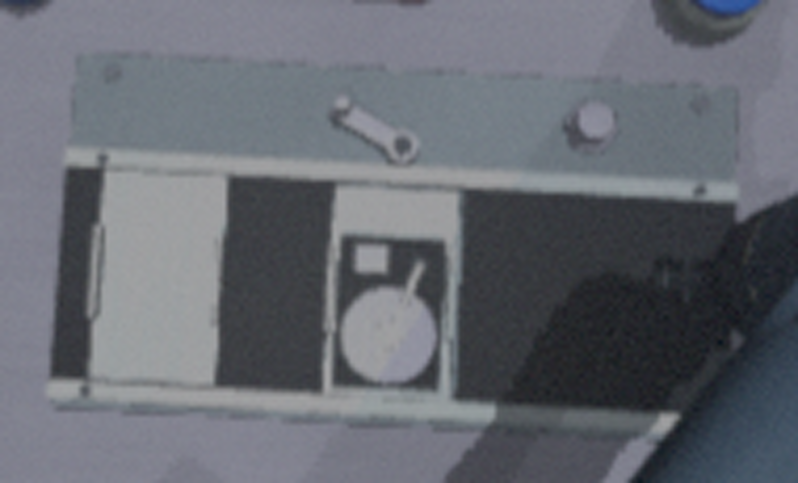

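The board sits in the notch: in the top view it fills the gap, with a thin strip of floor visible at its -y end (x≈455), and the scene view shows it flush below the deck. The empty carrier has not moved. Next is the keeper. Its pin is at fixture (~119,40), so I'll come down at (142,15), on its outer side.

>>> drive_tool:
  targets:
    - [0,0,0,-0.65,0.95,0,1]
    - [0,0,0,-0.65,0.95,0,1]
    - [0,0,0,-0.65,0.95,0,1]
    - [0,0,0,-0.65,0.95,0,1]
    - [0,0,0,-0.65,0.95,0,1]

```text
time_s: 7.7
ee_pos: [0.6214, -0.028, 0.1531]
tcp_rot: [[-0.999, 0.046, -0.001], [0.046, 0.999, 0.008], [0.002, 0.008, -1.0]]
wrist_force: [0.1, 0.0, 0.5]
grip_width: -0.0
```

```bash
python3 st.py 142 15 90
```

```text
t 7.7 fix [129.7  -5.2] tipz 145.1 yaw y vs fix -0.0087 F fix [0.14 0.01] 0.45 w -4.20068434301637e-05
tool shift /40mm [-0.31  0.5   1.38] tilt [-0.001  0.008 -1.   ]
```

>>> drive_tool:
  targets:
    - [0,0,-0.08,-0.3,0.35,0.3,1]
    - [0,0,0,0,0,0.6,1]
    - [0,0,0,0,0,0.3,1]
    - [0,0,0,0,0,0,1]

```text
time_s: 8.1
ee_pos: [0.6356, 0.0014, 0.1031]
tcp_rot: [[-1.0, 0.021, -0.002], [0.021, 1.0, 0.014], [0.002, 0.014, -1.0]]
wrist_force: [-0.4, -0.4, -0.1]
grip_width: 0.0
```

```bash
python3 st.py 142 15 42; python3 - <<'E'
from h import *
d=ctrl.snapshot("scene"); cv2.imwrite("pics/s6.png",cv2.resize(d["frame"][160:260,260:390,::-1],None,fx=6,fy=6,interpolation=cv2.INTER_CUBIC))
E
```

```text
t 8.1 fix [142.8  24.6] tipz 95.1 yaw y vs fix 0.0168 F fix [-0.34 -0.44] -0.15 w 4.037156510285125e-05
tool shift /40mm [ 0.02 -0.26  1.32] tilt [-0.002  0.014 -1.   ]
```

View pics/s6.png

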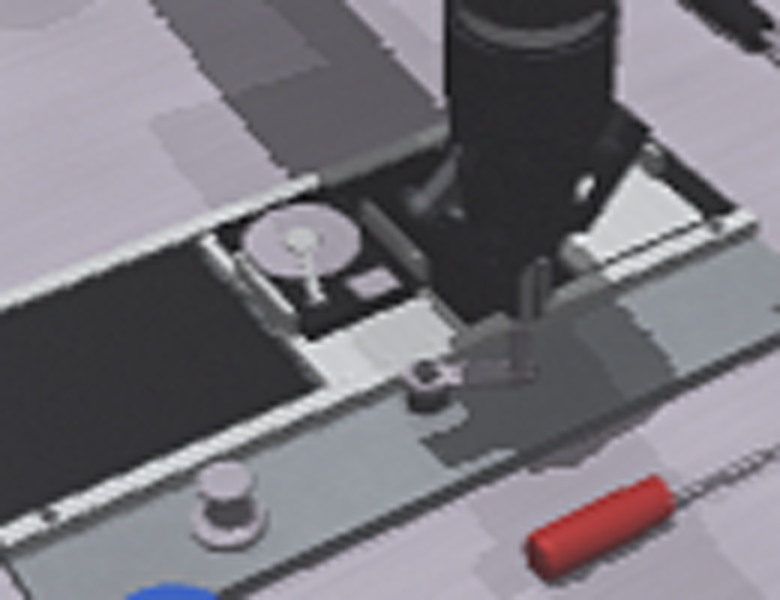

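>>> drive_tool:
  targets:
    - [0,0,0.1,-0.1,-0.3,0,1]
    - [0,0,0,0,0,0.2,1]
    - [0,0,0,0,0,0.4,1]
    - [0,0,0,0,0,0,1]

```text
time_s: 8.55
ee_pos: [0.6412, -0.0144, 0.083]
tcp_rot: [[-0.999, 0.036, 0.005], [0.036, 0.999, 0.014], [-0.005, 0.014, -1.0]]
wrist_force: [-0.8, -0.2, -0.1]
grip_width: -0.0001
```

```bash
python3 st.py 144 15 42
```

```text
t 8.55 fix [149.    9.1] tipz 75.0 yaw y vs fix 0.0016 F fix [-0.75 -0.27] -0.15 w -9.029393344186697e-05
tool shift /40mm [0.13 0.14 0.83] tilt [ 0.005  0.014 -1.   ]
```

>>> drive_tool:
  targets:
    - [0.05,0,0,0,0.1,0.4,1]
    - [0,0,0,0,0,0.4,1]
    - [0,0,0,0,0,0.1,1]
    - [0,0,0,0,0,0,1]

```text
time_s: 8.95
ee_pos: [0.6439, -0.0131, 0.0508]
tcp_rot: [[-0.999, 0.041, 0.012], [0.041, 0.999, 0.008], [-0.011, 0.008, -1.0]]
wrist_force: [1.2, 0.7, 1.0]
grip_width: 0.0002
```

```bash
python3 st.py 142 34 42
```

```text
t 8.95 fix [151.7  10.5] tipz 42.8 yaw y vs fix -0.0032 F fix [1.13 0.78] 1.04 w 0.0002433681342852504
tool shift /40mm [0.24 0.59 0.02] tilt [ 0.012  0.008 -1.   ]
```

>>> drive_tool:
  targets:
    - [0,-0.05,0,0,0.35,0,1]
    - [0,0,0,0,0.3,0,1]
    - [0,0,0,0.2,0,0,1]
    - [0,0,0,0.2,0,0,1]
    - [0,0,0,0.2,0,0,1]

```text
time_s: 9.45
ee_pos: [0.6232, 0.017, 0.0552]
tcp_rot: [[-0.999, 0.04, 0.025], [0.04, 0.999, 0.009], [-0.025, 0.01, -1.0]]
wrist_force: [1.9, 0.0, 0.4]
grip_width: 0.0001
```

```bash
python3 st.py 112 42 42
```

```text
t 9.45 fix [129.8  39.8] tipz 47.2 yaw y vs fix -0.0023 F fix [1.89 0.09] 0.4 w 8.554126696417357e-05
tool shift /40mm [0.45 0.05 0.12] tilt [ 0.025  0.009 -1.   ]
```

>>> drive_tool:
  targets:
    - [0.05,0.15,0,0.2,0.02,0.1,1]
    - [0,0,0,0.2,0,0.02,1]
    - [0,0,0,0.2,0,0,1]
    - [0,0,0,0.2,0,0,1]
    - [0,0,0,0.2,0,0,1]

```text
time_s: 9.95
ee_pos: [0.5814, 0.0181, 0.0511]
tcp_rot: [[-0.999, 0.041, 0.014], [0.041, 0.999, 0.001], [-0.014, 0.002, -1.0]]
wrist_force: [2.5, -2.1, -0.1]
grip_width: 0.0
```

```bash
python3 st.py 90 40 42;python3 - <<'E'
from h import *
d=ctrl.snapshot("scene"); cv2.imwrite("pics/s7.png",cv2.resize(d["frame"][160:260,260:390,::-1],None,fx=6,fy=6,interpolation=cv2.INTER_CUBIC))
E
```

```text
t 9.95 fix [88.  39.3] tipz 43.1 yaw y vs fix -0.0034 F fix [ 2.53 -1.97] -0.1 w 1.8458265051555883e-05
tool shift /40mm [-0.05  0.02  0.03] tilt [ 0.014  0.001 -1.   ]
```

View pics/s7.png

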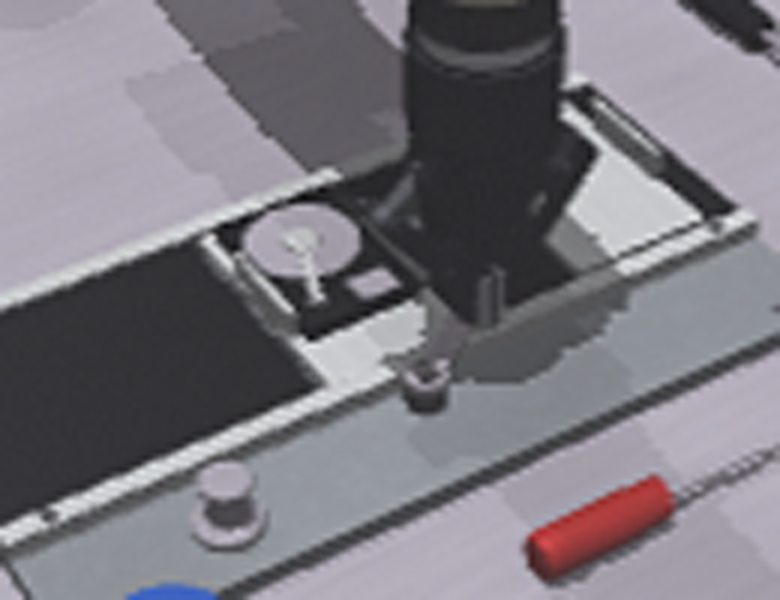

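The keeper follows; its arm now points behind the fingertip. Pushing on toward -x, then bending to -y.

>>> drive_tool:
  targets:
    - [0,0.05,0,0.2,0,0.02,1]
    - [0,0,0,0.2,0,0,1]
    - [0,0,0,0.2,-0.03,0,1]
    - [0,0,0,0.2,-0.03,0,1]

```text
time_s: 10.4
ee_pos: [0.5574, 0.011, 0.0522]
tcp_rot: [[-0.999, 0.043, 0.031], [0.043, 0.999, -0.011], [-0.032, -0.009, -0.999]]
wrist_force: [4.1, -0.6, 0.4]
grip_width: 0.0005
```

```bash
python3 st.py 55 34 42;python3 - <<'E'
from h import *
d=ctrl.snapshot("scene"); cv2.imwrite("pics/s8.png",cv2.resize(d["frame"][160:260,260:390,::-1],None,fx=6,fy=6,interpolation=cv2.INTER_CUBIC))
E
```

```text
t 10.4 fix [64.3 31.4] tipz 44.2 yaw y vs fix -0.0057 F fix [ 4.1  -0.48] 0.37 w 0.00045152306271464354
tool shift /40mm [0.23 0.07 0.05] tilt [ 0.031 -0.011 -0.999]
```

View pics/s8.png

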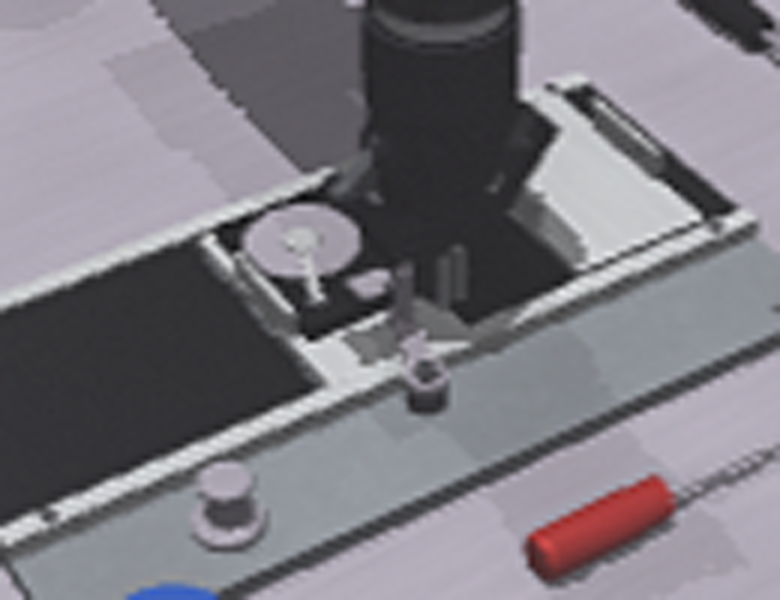

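The pin, at (405,280), now sits at the finger's -x/-y corner. I'll step +y, then -x, then push -y with the flat side.

>>> drive_tool:
  targets:
    - [-0.05,0.15,0,-0.05,0.25,0.03,1]
    - [0,0,0,0.1,0.15,0,1]
    - [0,0,0,0.3,0,0,1]
    - [0,0,0,0.1,0,0,1]
    - [0,0,0,0,0,0,1]

```text
time_s: 10.95
ee_pos: [0.5301, 0.0336, 0.0476]
tcp_rot: [[-0.999, 0.041, -0.004], [0.041, 0.999, 0.003], [0.004, 0.003, -1.0]]
wrist_force: [0.4, -0.2, 1.0]
grip_width: 0.0001
```

```bash
python3 st.py 52 17 42;python3 - <<'E'
from h import *
d=ctrl.snapshot("scene"); cv2.imwrite("pics/s9.png",cv2.resize(d["frame"][160:260,260:390,::-1],None,fx=6,fy=6,interpolation=cv2.INTER_CUBIC))
E
```

```text
t 10.95 fix [36.1 52.9] tipz 39.6 yaw y vs fix -0.0038 F fix [ 0.36 -0.16] 0.98 w 0.0001436395932543476
tool shift /40mm [-0.4  -0.89 -0.06] tilt [-0.004  0.003 -1.   ]
```

View pics/s9.png

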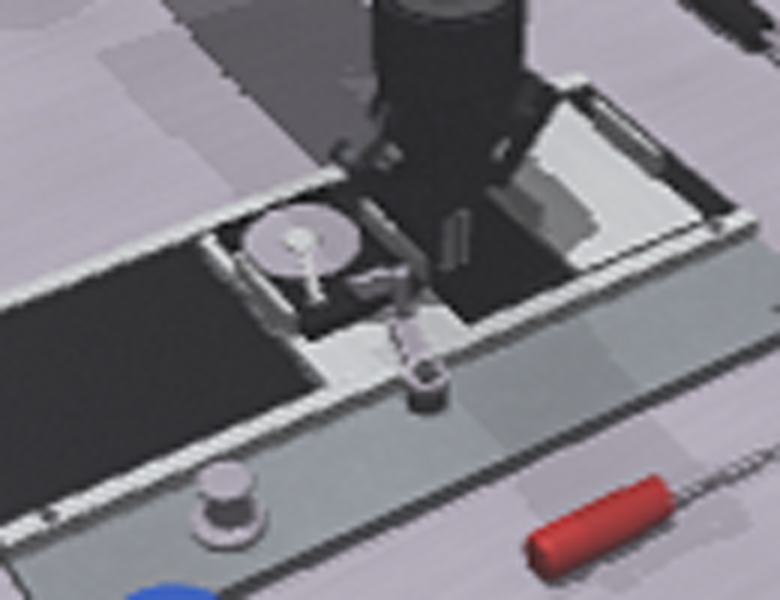

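The finger overshot to (36,53) and is clear of everything. I'll shift to x≈54 and slightly up, before pushing -y past the lip's end.

>>> drive_tool:
  targets:
    - [0,0,0,-0.45,0,-0.1,1]
    - [0,0,0,0,0,0,1]

```text
time_s: 11.2
ee_pos: [0.548, 0.0334, 0.051]
tcp_rot: [[-0.999, 0.041, -0.005], [0.041, 0.999, 0.003], [0.005, 0.003, -1.0]]
wrist_force: [-0.1, -0.0, 0.7]
grip_width: 0.0002
```

```bash
python3 st.py 53 17 43
```

```text
t 11.2 fix [54.1 53.3] tipz 43.0 yaw y vs fix -0.0033 F fix [-0.1  -0.01] 0.7 w 0.00016518107529504695
tool shift /40mm [ 0.02 -0.91 -0.  ] tilt [-0.005  0.003 -1.   ]
```

>>> drive_tool:
  targets:
    - [0,0,0,0,-0.25,0,1]
    - [0,0,0,0,-0.2,0,1]
    - [0,0,0,0,-0.2,0,1]
    - [0,0,0,0,-0.15,0,1]

```text
time_s: 11.6
ee_pos: [0.5443, 0.0004, 0.0499]
tcp_rot: [[-0.999, 0.039, -0.01], [0.039, 0.999, 0.005], [0.01, 0.005, -1.0]]
wrist_force: [-0.4, 0.8, 1.0]
grip_width: 0.0001
```

```bash
python3 st.py 52 15 43
```

```text
t 11.6 fix [51.5 20.2] tipz 41.9 yaw y vs fix -0.0019 F fix [-0.43  0.83] 1.02 w 5.990199267212013e-05
tool shift /40mm [-0.01 -0.13 -0.03] tilt [-0.01   0.005 -1.   ]
```

>>> drive_tool:
  targets:
    - [0,-0.05,0,0,-0.12,-0.02,1]
    - [0,0,0,0,-0.1,0,1]

```text
time_s: 11.8
ee_pos: [0.544, -0.0013, 0.0501]
tcp_rot: [[-0.999, 0.037, -0.003], [0.037, 0.999, 0.027], [0.004, 0.027, -1.0]]
wrist_force: [1.5, 12.6, 1.2]
grip_width: 0.0003
```

>>> drive_tool:
  targets:
    - [0,0,0,0,-0.1,0,1]
    - [0,0,0,0,-0.1,0,1]

```text
time_s: 12.0
ee_pos: [0.5441, -0.0009, 0.0505]
tcp_rot: [[-0.999, 0.032, 0.0], [0.032, 0.998, 0.048], [0.001, 0.048, -0.999]]
wrist_force: [0.8, 10.6, 1.1]
grip_width: -0.0001
```

```bash
python3 st.py 52 15 43;python3 - <<'E'
from h import *
d=ctrl.snapshot("scene"); cv2.imwrite("pics/s10.png",cv2.resize(d["frame"][160:260,260:390,::-1],None,fx=6,fy=6,interpolation=cv2.INTER_CUBIC))
E
```

```text
t 12.0 fix [51.4 18.9] tipz 42.5 yaw y vs fix 0.0052 F fix [ 0.36 10.65] 1.1 w -9.150063194886839e-05
tool shift /40mm [-0.01 -0.1  -0.02] tilt [ 0.     0.048 -0.999]
```

View pics/s10.png

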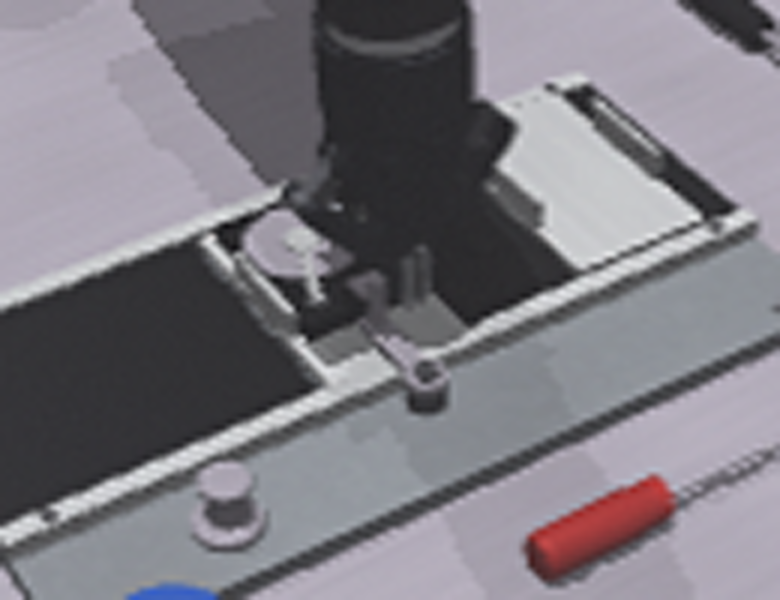

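Hard stop at 10–12 N with no further travel. I'll back off in +y, rise, move away and verify.

>>> drive_tool:
  targets:
    - [0.15,0,0,0,0.3,-0.05,1]
    - [0.1,0,0,0,0.1,-0.3,1]
    - [0,0,0,0,0,-0.8,1]
    - [0,0,0,0,0,-0.9,1]
    - [0,0,0,0,0,-0.9,1]

```text
time_s: 12.55
ee_pos: [0.5393, 0.0105, 0.1672]
tcp_rot: [[-0.999, 0.033, -0.014], [0.033, 0.999, 0.02], [0.014, 0.02, -1.0]]
wrist_force: [0.6, 0.5, 0.7]
grip_width: -0.0004
```

>>> drive_tool:
  targets:
    - [0,0,0,0.2,0.9,0,1]
    - [0,0,0,0.5,0.9,0,1]
    - [0,0,0,0.5,0.9,0,1]
    - [0,0,0,0.5,0.9,0,1]
    - [0,0,0,0.5,0.9,0,1]

```text
time_s: 13.05
ee_pos: [0.4661, 0.1896, 0.1849]
tcp_rot: [[-0.999, 0.047, 0.015], [0.047, 0.999, 0.013], [-0.014, 0.013, -1.0]]
wrist_force: [0.0, 0.6, -0.2]
grip_width: -0.0001
```

>>> drive_tool:
  targets:
    - [0,0,0,0.5,0.9,0,1]
    - [0,0,0,0.5,0.9,0,1]
    - [0,0,0,0.5,0.9,0,1]
    - [0,0,0,0.3,0.5,0,1]
    - [0,0,0,0,0,0,1]

```text
time_s: 13.55
ee_pos: [0.3982, 0.3263, 0.1918]
tcp_rot: [[-0.999, 0.044, 0.027], [0.044, 0.999, 0.013], [-0.026, 0.014, -1.0]]
wrist_force: [0.5, -0.6, -0.2]
grip_width: -0.0001
```

```bash
python3 st.py; python3 - <<'E'
from h import *
d=ctrl.snapshot("scene"); cv2.imwrite("pics/s11.png",cv2.resize(d["frame"][160:260,260:390,::-1],None,fx=6,fy=6,interpolation=cv2.INTER_CUBIC))
cv2.imwrite("pics/s11f.png",d["frame"][:,:,::-1])
d=ctrl.snapshot("top"); cv2.imwrite("pics/t11.png",cv2.resize(d["frame"][145:260,230:420,::-1],None,fx=4.2,fy=4.2,interpolation=cv2.INTER_CUBIC))
cv2.imwrite("pics/t11f.png",d["frame"][:,:,::-1])
E
```

```text
t 13.55 fix [-106.6  340.4] tipz 183.8 yaw y vs fix -0.0065 F fix [ 0.56 -0.53] -0.19 w -0.00010720700560828763
```

View pics/s11.png

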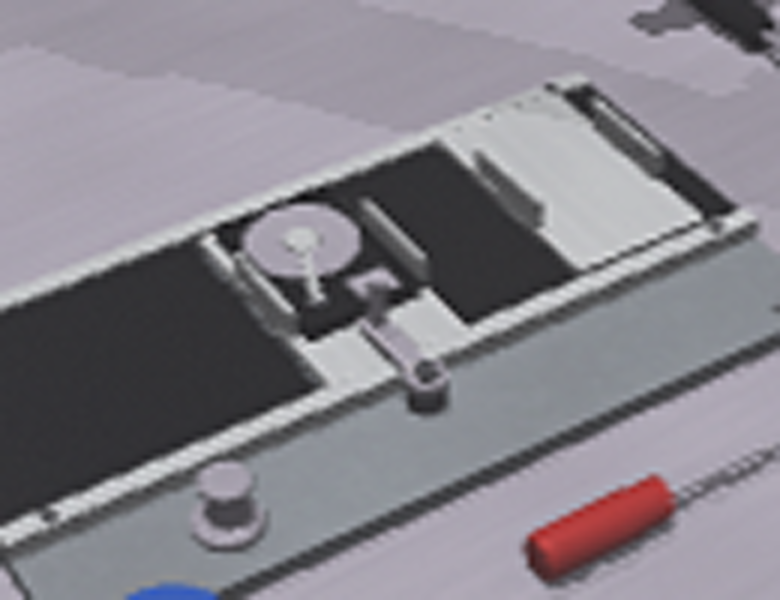

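View pics/t11.png

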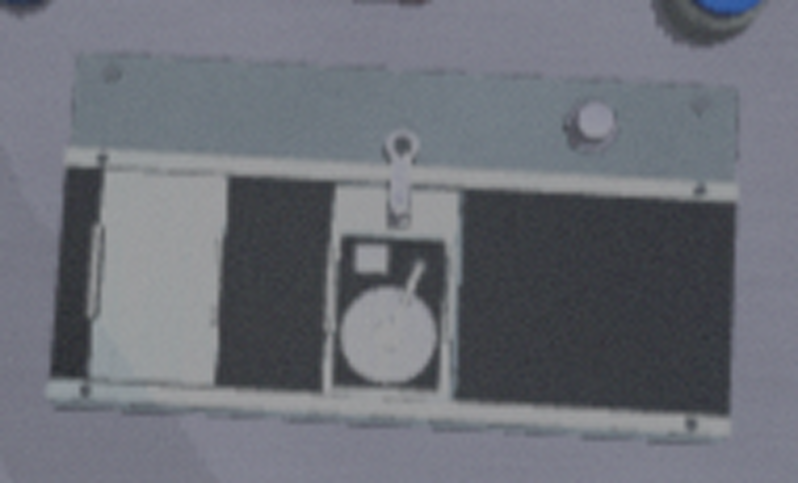

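View pics/t11f.png

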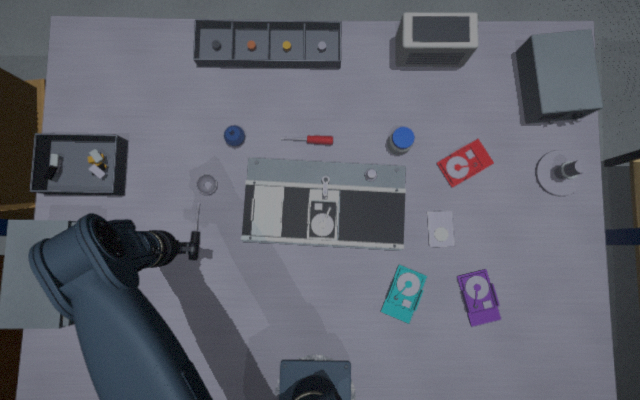

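The top view shows the keeper at crop (401,145)→(399,220), lying over the board's far edge. Empty carrier, hub and the rest are unmoved. A quick angle and seat check follows.

```bash
python3 - <<'E'
from h import *
th=-.0374;t=np.array([.492,-.0179]);R=np.array([[np.cos(th),-np.sin(th)],[np.sin(th),np.cos(th)]])
d=ctrl.snapshot("top")
g=lambda p:(np.array(p,float)+.5)/4.2-.5+np.array((230,145))
F=lambda p,z:((cast(d,g(p),np.array(z)/1e3)[:,:2]-t)@R*1e3).round(1)
q=F([(401,145),(400,208),(398,226)],[32.5,62.5,32.5]);print("pivot,pin top,arm end",q)
v=q[2]-q[0];print("angle",np.arctan2(-v[0],v[1]))
print("board corners z22",F([(336,186),(462,193),(449,398),(324,391)],22))
s=ctrl.snapshot("scene");gs=lambda p:(np.array(p,float)+.5)/6-.5+np.array((260,160))
# platter centre / lip top by both views
print("lip- top ends scene z40",((cast(s,gs([(240,255),(298,322)]),.040)[:,:2]-t)@R*1e3).round(1),"if z48",((cast(s,gs([(240,255),(298,322)]),.048)[:,:2]-t)@R*1e3).round(1))
print("lip+ z40",((cast(s,gs([(364,200),(428,268)]),.040)[:,:2]-t)@R*1e3).round(1))
E
```

```text
pivot,pin top,arm end [[96.6  0.4]
 [50.8 -1.2]
 [42.3 -0.3]]
angle 1.583686957125567
board corners z22 [[ 68.3  42.6]
 [ 67.8 -41.9]
 [-69.  -39.7]
 [-68.6  43.1]]
lip- top ends scene z40 [[-24.6 -36.1]
 [ 37.9 -37.5]] if z48 [[-16.  -40.5]
 [ 45.8 -41.9]]
lip+ z40 [[-28.7  43.6]
 [ 38.2  41.4]]
```

Keeper is at about 1.57 rad, which a board still up on the deck would have blocked. Board spans y about -40 to +43. Handing in.

```bash
python3 -c "
from station import ctrl
print(ctrl.finish_job())"
```

```text
the job is handed in; nothing more can be done
None
```

I pushed the drive carrier by its -y lip along the rails into the notch, then swung the keeper across by its pin to its stop. The job was handed in at about 14 s of robot time, with the arm well clear.

**Board:**
- It met the notch's far wall at about 6.7 N with no further travel.
- The last pictures show it flush in the notch, spanning about y -40 to +43 mm, with both ends below the deck.
- The scene camera's lip-height reading was off by several mm, so it didn't settle the seating. The keeper's full swing over the board did, because it would have hit a board still on the deck.

**Keeper:** It stopped hard at 10–12 N. The top view gives an angle of about 1.58 rad against a stop of 1.571, and it stayed there after I backed off.

**Everything else:** In the last pictures the empty carrier, hub and loose items look unmoved. After I freed the finger from the pin it sprang about 18 mm too far toward the robot. The force reading stayed near zero and nothing was touched.

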